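# Shut the bench guard's gate and drop its latch

## Task

Close the clear gate of the splash guard around the gel tank and latch it: lift the latch bar by its red knob, carry it over the front lip of the blue striker, and let it drop fully down into the striker's slot so that the gate stays shut by itself. Do it gently, feeling for the slot: do not ram or press the bar hard against the striker or its post, and leave the gel tank, the bottle and the tip box where they stand. Let go of everything at the end.

Things in the scene. Friction and masses are not known exactly. Their poses are not given: they have to be found in the camera images.
- guard: Splash guard fixed to the bench: white tray 250 x 284 mm, clear side and rear walls 120 mm tall, aluminium hinge post. Origin on the bench midway between hinge axis and latch post. Its y points from latch post to hinge, its x from the gate opening into the guard (away from the robot at yaw 0). The shut gate lies along its y.
- hinge (a point): A point on the gate's upright hinge axis, 150 mm above the bench, at guard x 0, y +130 mm.
- gate (a joint): Gate angle, rad: 0 = straight along guard y, positive = open towards guard -x; starts 0.42 to 0.68. A 1 N m/rad spring pushes it towards 0.55, with 0.15 N m friction: shutting takes about 4 N at the knob, and unlatched it swings open again. It goes in no further than -0.065. Latched, it stands between -0.049 and +0.049, depending on where the striker is clamped.
- gate_edge (a point): Top corner of the gate's free edge, 232 mm from the hinge axis, 150 mm above the bench. The gate is 12 mm thick, 130 mm tall; axes as the guard's when shut.
- latch (a joint): Latch bar angle, rad: 0 = level, down on its rest (it cannot go lower); positive = free end lifted, to 0.8. It falls by its own weight (bar and knob 70 to 130 g). From 0.08 up the bar clears the striker's front lip; up to 0.22 it still meets the striker's rear wall.
- pivot (a point): The bar's pivot, level and square to the gate, on the gate 90 mm from the hinge axis, 172 mm above the bench. The steel bar runs from here along the gate above its top edge, away from the hinge; it is 8 mm thick across the gate, 16 mm tall, centred on this height when down.
- knob (a point): Centre of the red ball knob, 20 mm across, on an 8 mm stem above the bar, 90 mm from the pivot and 180 mm from the hinge axis, 36 mm above the bar's centre line (208 mm above the bench, bar down). Free all round; pinch it across the gate, so that the bar can turn between the fingers as it is lifted. Axes as the guard's with gate shut and bar down.
- bar_tip (a point): Middle of the bar's free end face, on its centre line, 190 mm from the pivot, 280 mm from the hinge axis.
- latch_post: Fixed aluminium post at guard x 0, y -130 mm (260 mm from the hinge axis); origin on the bench under its middle, axes as the guard's. It carries the blue striker. Pressing striker or post with more than 15 N, with the bar or otherwise, counts as forcing.
- post_head (a point): Top of the post, 158 mm up. Blue striker on it, 24 mm wide in y; towards +x: square front lip 20 mm thick (top 176 mm above bench), slot 11 mm wide for the 8 mm bar (floor 161 mm, below the resting bar), rear wall 20 mm thick (top 205 mm). The slot's middle is clamped anywhere up to 11 mm either way in x from this point; no reading tells where: find it by feel or by eye.
- tank: Gel tank, 114 x 174 x 67 mm, orange lid, inside the guard on its tray; origin under its middle. Leave alone.
- bottle: Amber bottle, 64 mm wide, 140 mm tall, standing beside the latch post; origin under its middle. Leave alone.
- tip_box: Blue pipette tip box with clear lid, 87 x 122 x 75 mm, beside the hinge post; origin under its middle. Leave alone.

How it is judged (in metres and radians):
On the way, in this order (a step that is already met when the one before it is completed fails the run):
1. the bar is lifted over the striker's lip as the gate is swung to (value of joint latch above 0.06 rad and value of joint gate below 0.09 rad), for 0.1 s.
2. the bar is down in the slot (value of joint latch below 0.025 rad and value of joint gate between -0.06 and 0.06 rad), for 0.2 s.
At the end, for the whole second after the job is handed in: The gate is shut (within 0.06 rad of straight) and at rest (under 0.05 rad/s), held by the latch bar lying fully down in the striker's slot (within 0.025 rad of level) (all of step 2 and velocity of joint gate between -0.05 and 0.05 rad/s); the robot touches nothing.
It fails at once if the striker or its post is pressed by the bar or the robot with more than 15 N (contact force between latch_post and anything else above 15 N).
It fails at once if a bystander is moved by more than 15 mm (distance of any of tank, bottle, tip_box from where it was at the start of the episode above 0.015 m).
It fails at once if the bottle is tipped (angle between bottle's own z axis and vertical above 0.3 rad).
It also fails if it takes over 46 s, if anything falls off the work surface, if the arm or the gripper's body presses on something with over 40 N, if the wrist force passes 120 N, or if a joint passes its speed limit or range.

## Robot

A 7-joint arm with a two-finger parallel gripper is mounted at the origin on the work surface. World frame = base frame: x ahead of the robot, y to its left, z up, the work surface at z = 0. Lengths are in m, angles in degrees, forces in N, time in s.
With the tool pointing down it reaches from about 0.425 to 1.025 m from the base axis. Payload 3.6 kg.
Tool frame: the origin (TCP) lies where the fingers leave the gripper's body, on its centre line; the fingertips stand 73 mm ahead of it and the grasp point (between the pads) lies 54 mm ahead of it (grasp_offset is the distance from the TCP to the grasp point, in m); z points along the fingers, x is the direction in which the jaws open and shut, and the axes are right-handed (so a half turn about z gives the same grasp; the last joint's range is limited). The gripper opens to 85 mm and grips with 20 to 120 N. Pads are 22 mm wide; open, the fingers measure 114 mm over their backs; the gripper's body (76 mm by 85 mm) begins 54 mm behind the grasp point. The pads swing forward as they close: fully open they stand 13 mm farther back than shut.
Start: joints at [-71.763, 33.873, 2.773, 92.16, -1.908, 54.013, -1.931], TCP at [0.29, 0.664, 0.304] pointing down, gripper open.
Joint ranges: [-153.93, 153.93], [-27.13, 128.08], [-72.61, 78.16], [10.71, 143.7], [-87.88, 267.88], [4.46, 118.87], [-176.78, 176.78]. Speed limits (degrees/s): [147.25, 147.25, 180, 180, 180, 180, 180].

## Interface

Orientations are given as [roll, pitch, yaw] about the fixed x, y, z axes, in that order (R = Rz(yaw) Ry(pitch) Rx(roll)).
In Python, from rig import goto, move_straight, move_joints, release, clamp, pause, inverse_kinematics, read_camera, IKError, hand_in, read_clock, read_q, read_joint_velocities, read_tau, read_ee_pos, read_tcp_rot, read_ft_force, read_moment, read_width, grasp_offset gives the robot as it stands. Calls block until the motion is done:
- goto(position, orientation): joint-space move of the TCP to a pose.
- move_straight(position, rate=0.15, frame=None): straight line of the TCP; frame=None keeps the orientation; rate is the mean speed in m/s.
- move_joints(angles): joint-space move.
- release() and clamp(grasp_force=None): open the fingers fully, or close them until they stop; grasp_force is the grip in N (None keeps the last).
- pause(seconds).
- inverse_kinematics(position, orientation): joint angles nearest the present ones, or None.
- read_camera(name): name is "scene" or "top" or "wrist"; returns a dict with "img" (420x560x3 uint8, red, green, blue), "fx", "fy", "cx", "cy" (pixels), "position" and "rotation" of the camera in the world. Camera axes: x right, y up, looking along -z (the intrinsics and any distortion apply to the point x, -y, -z); pixel columns grow to the right and rows downward; lengths in m; the calibration is good to about 2 mm. A picture is of the moment at which its call begins. There is no depth.
A pose or a line that the arm cannot do raises IKError and nothing moves.
- hand_in(): hands the job in, once; it reports no verdict.
Readings, each from a call of its own:
- read_clock(): time.
- read_q(): joint angles.
- read_joint_velocities(): joint speeds.
- read_tau(): joint torques, N m.
- read_ee_pos(): TCP position.
- read_tcp_rot(): TCP orientation.
- read_ft_force(): force on the tool from outside, world axes, zero at the start.
- read_moment(): the same for the moment, N m.
- read_width(): finger opening in m.
Only numpy, scipy, OpenCV 4.12 (cv2) and the standard library are available. Lean on these libraries where they do the work, as an engineer would, in place of code of your own. Each camera call takes 0.05 s, during which the arm holds its last target.

## Working session

There is one attempt and no reset: what is moved stays moved. The work goes in short steps, each a Python script; the robot and the scene stay as the last script left them, time stands still between calls to the robot, and variables do not carry over. Pictures are saved under pics/ and viewed, and the job is handed in when it is done.

```bash
mkdir -p pics; ls
python3 - <<'E'
from rig import *
import cv2,numpy as np
for n in ["scene","top","wrist"]:
    c=read_camera(n); cv2.imwrite(f"pics/{n}0.png",c["img"][:,:,::-1])
    np.savez(f"pics/{n}0.npz",**c)
    print(n,c["fx"],c["fy"],c["cx"],c["cy"],np.round(c["position"],3),np.round(c["rotation"],3).tolist(),[k for k in c])
print(read_clock(),read_ee_pos(),read_tcp_rot(),read_width(),grasp_offset, read_ft_force())
E
```

```text
pics
scene 383.85651804068425 383.85651804068425 273.87299396296794 208.6296597906096 [ 1.022 -0.234  0.771] [35.834, -0.01, 51.014] ['img', 'fx', 'fy', 'cx', 'cy', 'position', 'rotation']
top 470.9184391058552 470.9184391058552 286.57663074633393 203.5865362689182 [0.445 0.062 1.29 ] [10.467, 0.602, -88.565] ['img', 'fx', 'fy', 'cx', 'cy', 'position', 'rotation']
wrist 331.95091218984766 331.95091218984766 277.8813777819218 213.13988040605446 [0.213 0.697 0.373] [-19.156, 0.093, 66.416] ['img', 'fx', 'fy', 'cx', 'cy', 'position', 'rotation']
0.15 [0.28996693 0.66392687 0.3029783 ] [1.79991494e+02 1.02565875e-01 6.64131308e+01] 0.08558204440066706 0.0539 [ 0.97686966  0.0454392  -0.02616551]
```

View pics/scene0.png

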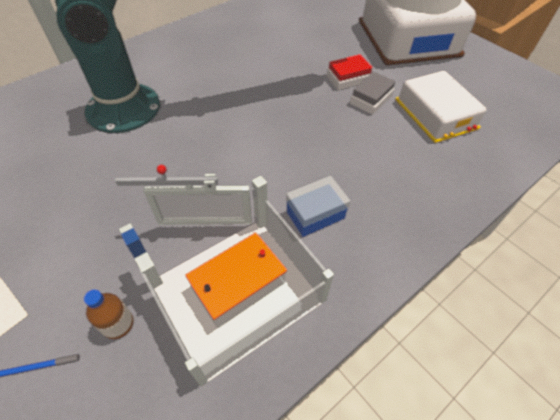

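View pics/top0.png

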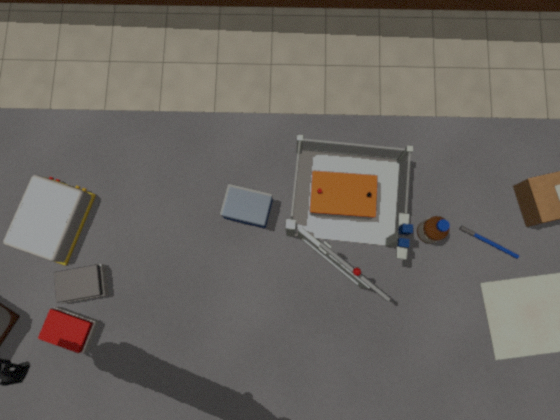

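View pics/wrist0.png

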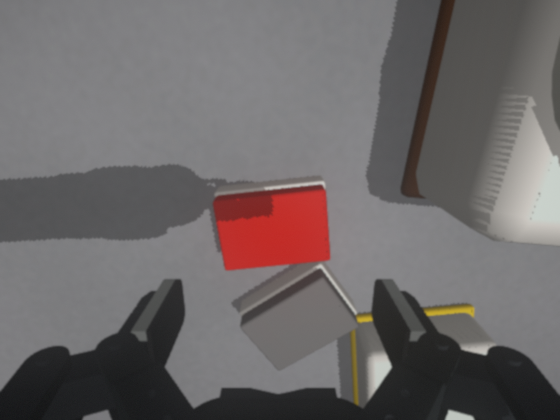

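The top view shows the red knob at about (357,272), the hinge end at about (300,230), and the blue striker at about (405,236). The scene view has the knob at (161,169) and the striker at about (133,240). Next I'll zoom in and triangulate.

```bash
cat > h.py <<'E'
import numpy as np,cv2
from scipy.spatial.transform import Rotation as Rn
def Rm(r):
    r=np.array(r,float); return r if r.shape==(3,3) else Rn.from_euler('xyz',r,degrees=True).as_matrix()
def ray(c,u,v):
    d=np.array([(u-c['cx'])/c['fx'],-(v-c['cy'])/c['fy'],-1.]); d=Rm(c['rotation'])@d
    return np.array(c['position'],float),d/np.linalg.norm(d)
def onz(c,u,v,z):
    p,d=ray(c,u,v); return p+d*(z-p[2])/d[2]
def proj(c,X):
    q=Rm(c['rotation']).T@(np.array(X)-c['position']); return np.array([c['cx']+c['fx']*q[0]/-q[2], c['cy']-c['fy']*q[1]/-q[2]])
def tri(obs):
    A=np.zeros((3,3));b=np.zeros(3);L=[]
    for c,u,v in obs:
        p,d=ray(c,u,v);P=np.eye(3)-np.outer(d,d);A+=P;b+=P@p;L.append((p,P))
    X=np.linalg.solve(A,b); return X,[np.linalg.norm(P@(X-p)) for p,P in L]
def red(img):
    m=((img[...,0]>130)&(img[...,1]<60)&(img[...,2]<60)).astype(np.uint8)
    n,l,s,ce=cv2.connectedComponentsWithStats(m); return [(s[i,4],*np.round(ce[i],1)) for i in range(1,n) if s[i,4]>5]
def blue(img,th=1.6):
    i=img.astype(float); m=((i[...,2]>1.5*i[...,0])&(i[...,2]>50)&(i[...,2]>1.25*i[...,1])).astype(np.uint8)
    n,l,s,ce=cv2.connectedComponentsWithStats(m); return [(s[i].tolist(),*np.round(ce[i],1)) for i in range(1,n) if s[i,4]>8]
def load(n): return dict(np.load(n))
E
python3 - <<'E'
from h import *
s=load('pics/scene0.npz');t=load('pics/top0.npz')
print(red(s['img']));print(red(t['img']));print(blue(s['img']));print(blue(t['img']))
cv2.imwrite('pics/tz.png',cv2.resize(t['img'][125:315,270:460,::-1],None,fx=3.15,fy=3.15,interpolation=cv2.INTER_CUBIC))
cv2.imwrite('pics/sz.png',cv2.resize(s['img'][150:300,90:290,::-1],None,fx=4,fy=4,interpolation=cv2.INTER_CUBIC))
E
```

```text
[(np.int32(544), np.float64(350.3), np.float64(65.9)), (np.int32(8), np.float64(474.1), np.float64(126.9)), (np.int32(6), np.float64(468.8), np.float64(128.8)), (np.int32(46), np.float64(161.1), np.float64(169.0)), (np.int32(21), np.float64(261.7), np.float64(253.3))]
[(np.int32(12), np.float64(319.2), np.float64(190.1)), (np.int32(13), np.float64(356.4), np.float64(271.4)), (np.int32(1128), np.float64(62.5), np.float64(328.3))]
[([410, 34, 44, 20, 589], np.float64(431.1), np.float64(43.2)), ([287, 204, 60, 32, 532], np.float64(315.3), np.float64(221.5)), ([122, 229, 23, 27, 334], np.float64(132.7), np.float64(241.8)), ([84, 289, 19, 18, 260], np.float64(93.1), np.float64(297.9)), ([0, 359, 56, 18, 347], np.float64(26.9), np.float64(367.5))]
[([227, 218, 38, 10, 45], np.float64(245.7), np.float64(222.4)), ([437, 219, 13, 12, 121], np.float64(442.9), np.float64(224.9)), ([399, 224, 14, 10, 100], np.float64(406.8), np.float64(228.2)), ([474, 233, 45, 25, 212], np.float64(495.8), np.float64(245.2)), ([398, 238, 12, 10, 101], np.float64(403.4), np.float64(242.1))]
```

View pics/tz.png

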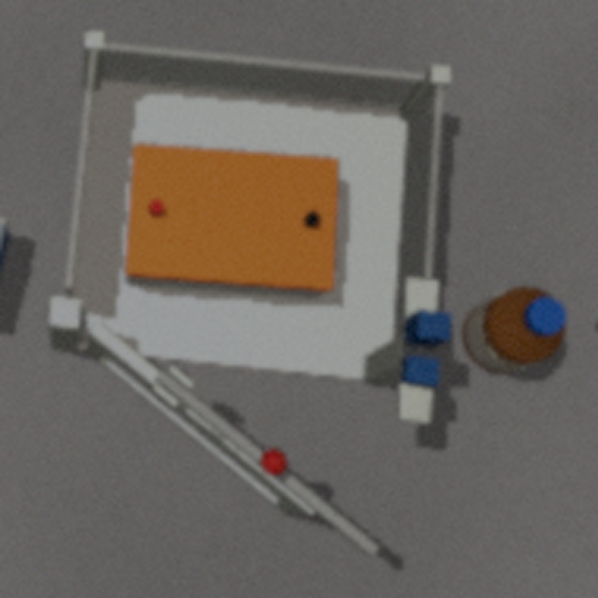

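View pics/sz.png

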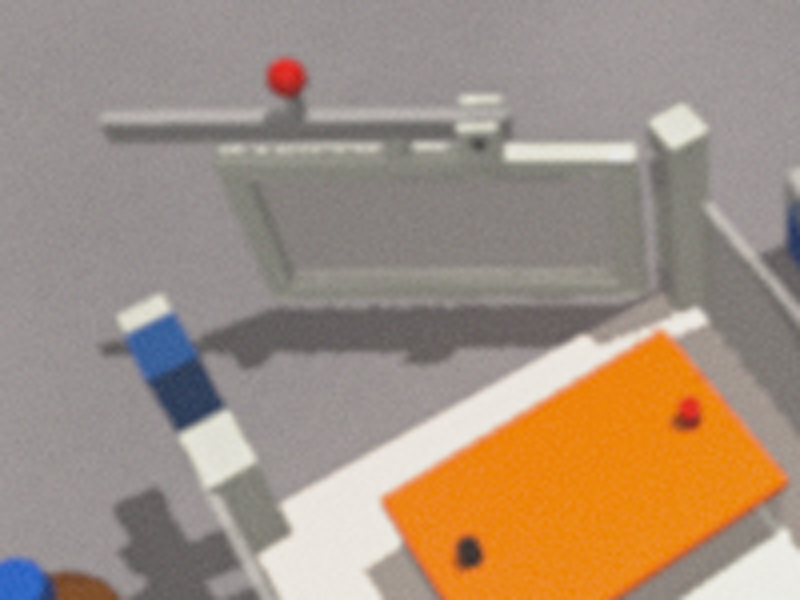

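Run:
```python
from h import *
s=load('pics/scene0.npz');t=load('pics/top0.npz')
k,e=tri([(s,161.1,169),(t,356.6,271.6)]);print('knob',k.round(4),np.round(e,4), onz(t,356.6,271.6,.208).round(4),onz(s,161.1,169,.208).round(4))
tip,e=tri([(s,115.8,180),(t,389.4,299.6)]);print('tip',tip.round(4),np.round(e,4),onz(t,389.4,299.6,.180).round(4),onz(s,115.8,180,.172).round(4))
u=(tip-k)[:2];print('knob-tip',np.linalg.norm(u));u/=np.linalg.norm(u)
h=k[:2]-u*.18;print('hinge',h, 'dir',np.degrees(np.arctan2(u[1],u[0])))
T=lambda x,y:(x/3.15+270,y/3.15+125)
for n,x,y,z in [('hingepost',67,312,.15),('rear corner L',95,40,.12),('rearcorner R',440,73,.12),('postfar',422,292,.158),('postnear',417,408,.158),
 ('lipNL',405,383,.176),('lipNR',435,386,.176),('lipFL',408,357,.176),('lipFR',439,360,.176),('rearFL',418,313,.205),('rearFR',448,314,.205),('rearNL',414,334,.205),('rearNR',446,338,.205),('postNearL',400,423,.158),('postNearR',430,424,.158),('postFarL',407,279,.158),('postFarR',438,279,.158)]:
    print(n,onz(t,*T(x,y),z).round(4))
S=lambda x,y:(x/4+90,y/4+150)
for n,x,y,z in [('post corner N outer',118,316,.158),('NR',165,294,.158),('lip near L',128,338,.176),('lip near R',176,315,.176),('lip far L',149,380,.176),('lip far R',198,362,.176),('rear far',180,436,.205),('rearfarR',222,410,.205)]:
    print(n,onz(s,*S(x,y),z).round(4))
```

```text
knob [ 0.4906 -0.0872  0.2047] [0.0017 0.0017] [ 0.4911 -0.0851  0.208 ] [ 0.4928 -0.0896  0.208 ]
tip [ 0.4299 -0.1662  0.174 ] [0.0008 0.0008] [ 0.4302 -0.1642  0.18  ] [ 0.4275 -0.1668  0.172 ]
knob-tip 0.09968131479017261
hinge [0.60019551 0.05560921] dir -127.51950635693385
hingepost [0.6046 0.066  0.15  ]
rear corner L [0.8351 0.0483 0.12  ]
rearcorner R [ 0.813 -0.234  0.12 ]
postfar [ 0.6255 -0.2067  0.158 ]
postnear [ 0.5363 -0.2011  0.158 ]
lipNL [ 0.5533 -0.1884  0.176 ]
lipNR [ 0.5516 -0.2107  0.176 ]
lipFL [ 0.5729 -0.191   0.176 ]
lipFR [ 0.5712 -0.2141  0.176 ]
rearFL [ 0.6023 -0.1923  0.205 ]
rearFR [ 0.602  -0.2143  0.205 ]
rearNL [ 0.5866 -0.1891  0.205 ]
rearNR [ 0.5842 -0.2124  0.205 ]
postNearL [ 0.5247 -0.1881  0.158 ]
postNearR [ 0.5245 -0.2107  0.158 ]
postFarL [ 0.6353 -0.1954  0.158 ]
postFarR [ 0.6359 -0.2192  0.158 ]
post corner N outer [ 0.5306 -0.2133  0.158 ]
NR [ 0.5332 -0.1902  0.158 ]
lip near L [ 0.5589 -0.2157  0.176 ]
lip near R [ 0.5613 -0.1929  0.176 ]
lip far L [ 0.5852 -0.2183  0.176 ]
lip far R [ 0.5905 -0.1968  0.176 ]
rear far [ 0.6393 -0.2213  0.205 ]
rearfarR [ 0.6392 -0.2018  0.205 ]
```

Knob to tip comes out at 99.7 mm (it must be 100). The guard yaw is about −4.5°. The hinge is at (0.600, 0.056), which predicts the post at (0.580, −0.204), as seen. The slot sits about 2 mm towards the robot from the post's middle. Next I'll move above the knob and check with the wrist camera.

```bash
cat >> h.py <<'E'
YAW=-4.5; H=np.array([.6002,.0556]); OFF=0.0
def knob(g,th,H=H,yaw=YAW):
    """gate angle g, latch th (rad) -> knob point, tool yaw"""
    a=np.radians(yaw-90)-g; d=np.array([np.cos(a),np.sin(a)])
    r=.09+.09*np.cos(th)-.036*np.sin(th); z=.172+.036*np.cos(th)+.09*np.sin(th)
    return np.array([*(H+d*r),z]), yaw-np.degrees(g)
E
python3 - <<'E'
from h import *
from rig import *
import time
for add in (0,180):
  for g,th in [(.576,0),(.576,.15),(.3,.15),(0,.15),(0,0)]:
    k,y=knob(g,th); q=inverse_kinematics(k+[0,0,grasp_offset],[180,0,y+add]); print(add,g,th,k.round(4),None if q is None else np.round(q,1))
print(read_q())
E
```

```text
0 0.576 0 [ 0.4906 -0.0872  0.208 ] [-22.3  24.9  36.1 124.3 -24.   37.6  -6.8]
0 0.576 0.15 [ 0.4945 -0.0821  0.221 ] [-24.1  24.1  37.5 123.3 -23.1  39.5  -8.3]
0 0.3 0.15 [ 0.536  -0.1057  0.221 ] [-17.8  26.4  32.9 117.8 -21.4  41.5   6.9]
0 0 0.15 [ 0.5866 -0.1175  0.221 ] [-13.2  29.3  28.5 111.3 -19.5  44.2  21.9]
0 0 0 [ 0.5861 -0.1238  0.208 ] [-11.9  30.2  27.6 111.8 -20.1  42.7  22.9]
180 0.576 0 [ 0.4906 -0.0872  0.208 ] [  7.9  21.3  -3.8 123.1   2.4  35.7 144.9]
180 0.576 0.15 [ 0.4945 -0.0821  0.221 ] [  6.3  20.3  -2.5 122.1   1.4  37.6 145.2]
180 0.3 0.15 [ 0.536  -0.1057  0.221 ] [ 12.3  23.4  -7.7 116.6   4.7  40.3 159.9]
180 0 0.15 [ 0.5866 -0.1175  0.221 ] [ 17.   27.3 -13.8 110.    9.1  43.8 173.6]
180 0 0 [ 0.5861 -0.1238  0.208 ] [ 18.4  28.4 -14.8 110.4  10.4  42.5 173. ]
[-71.76435195  33.91621858   2.7696078   92.21854246  -1.90571598
  54.01422322  -1.92947379]
```

Run:
```python
from h import *
from rig import *
k,y=knob(.576,0)
goto([*k[:2],.36],[180,0,y])
c=read_camera("wrist");cv2.imwrite("pics/w1.png",c["img"][:,:,::-1]);np.savez("pics/w1.npz",**c)
t=read_camera("top");np.savez("pics/t1.npz",**t)
print(read_clock(),read_ee_pos(),read_ft_force(),red(c["img"]),proj(c,k))
print(c['position'],c['rotation'])
```

```text
3.0 [ 0.49097268 -0.08643395  0.35988929] [ 0.7534298   0.10961902 -0.56726033] [(np.int32(408), np.float64(278.2), np.float64(224.6))] [276.76079648 223.75440913]
[ 0.5424192  -0.020369    0.42971915] [-19.04322236  -0.05196946 -37.37418402]
```

View pics/w1.png

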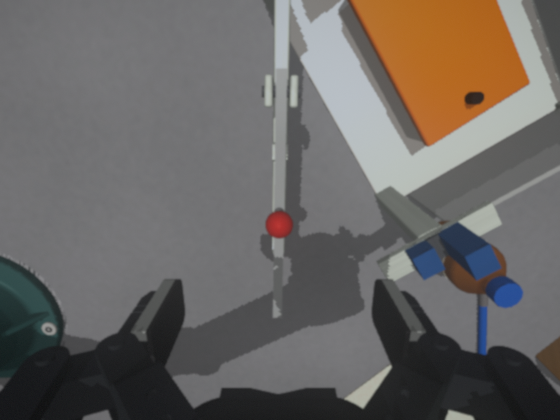

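The knob is at (278,225), within about 1 mm of prediction. The bar runs vertically from the pivot at (281,91) to its tip at (277,316). I'll refine the gate line from this view, then grasp and lift.

Run:
```python
from h import *
c=load('pics/w1.npz')
k=onz(c,278.2,224.6,.208);t=onz(c,277.2,316,.180);p=onz(c,281.5,91,.180)
print(k,t,p);u=(t-p)[:2];print(np.linalg.norm(u),np.degrees(np.arctan2(u[1],u[0])),np.linalg.norm((t-k)[:2]))
z=c['img'][190:300,370:530,::-1];cv2.imwrite('pics/w1z.png',cv2.resize(z,None,fx=5,fy=5,interpolation=cv2.INTER_CUBIC))
```

```text
[ 0.4910415  -0.08833771  0.208     ] [ 0.43093173 -0.16569764  0.18      ] [ 0.54769304 -0.01804741  0.18      ]
0.18823865984694482 -128.33682942537823 0.09796807598180586
```

View pics/w1z.png

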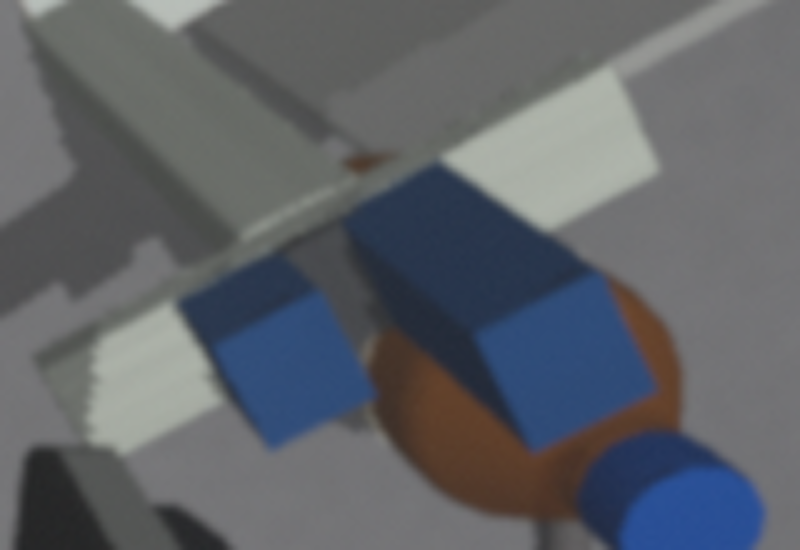

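Run:
```python
from h import *
from rig import *
k,y=knob(.576,0)
k=np.array([.4908,-.0875,.210])
move_straight([*k[:2],.210+grasp_offset],rate=.12)
print(read_ft_force(),read_clock())
clamp(25)
print(read_width(),read_ft_force(),read_ee_pos(),read_clock())
c=read_camera("wrist");cv2.imwrite("pics/w2.png",c["img"][:,:,::-1])
```

```text
[ 0.83305469 -0.18007127  0.16827014] 3.95
0.017756951156928682 [-0.27571955  0.08560165  3.28183544] [ 0.49093531 -0.08753469  0.26412766] 4.5833
```

View pics/w2.png

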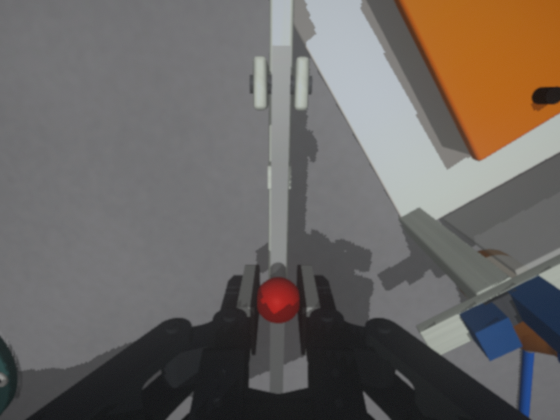

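```bash
sed -i 's/H=np.array(\[.6002,.0556\])/H=np.array([.601,.0548])/' h.py
python3 - <<'E'
from h import *
c=load('pics/w1.npz');t=load('pics/t1.npz')
ex=np.array([np.cos(np.radians(YAW)),np.sin(np.radians(YAW))]);ey=np.array([-ex[1],ex[0]])
for z,P in [(.176,[(217,347),(318,291),(375,395),(270,450)]),(.205,[(477,333),(597,272),(657,390),(533,452)])]:
  for p in P:
    w=onz(c,p[0]/5+370,p[1]/5+190,z)[:2]; print(z,w.round(4),'guard',round((w-H)@ex,4),round((w-H)@ey,4))
T=lambda x,y:(x/3.15+270,y/3.15+125)
print('top0');t=load('pics/top0.npz')
for x,y,z in [(405,383,.176),(435,386,.176),(408,357,.176),(439,360,.176),(418,313,.205),(448,314,.205),(414,334,.205),(446,338,.205)]:
    w=onz(t,*T(x,y),z)[:2]; print(z,w.round(4),'guard',round((w-H)@ex,4),round((w-H)@ey,4))
E
python3 - <<'E'
from h import *
from rig import *
g=.579
dz=.264-.054-.208
p0=read_ee_pos(); b,_=knob(g,0); off=p0-b
print(off)
for th in (.05,.1,.15):
    k,y=knob(g,th); move_straight(k+off,rate=.06); print(th,read_ft_force().round(2),read_width(),read_clock())
np.save('off.npy',off)
c=read_camera("wrist");cv2.imwrite("pics/w3.png",c["img"][:,:,::-1])
c=read_camera("scene");cv2.imwrite("pics/s3.png",c["img"][:,:,::-1])
E
```

```text
0.176 [ 0.5557 -0.1931] guard -0.0257 -0.2507
0.176 [ 0.5744 -0.1942] guard -0.007 -0.2504
0.176 [ 0.5727 -0.2176] guard -0.0069 -0.2738
0.176 [ 0.553  -0.2161] guard -0.0266 -0.2738
0.205 [ 0.5864 -0.195 ] guard 0.005 -0.2502
0.205 [ 0.6051 -0.1967] guard 0.0238 -0.2504
0.205 [ 0.6037 -0.2203] guard 0.0243 -0.2741
0.205 [ 0.5839 -0.2187] guard 0.0044 -0.274
top0
0.176 [ 0.5533 -0.1884] guard -0.0285 -0.2462
0.176 [ 0.5516 -0.2107] guard -0.0284 -0.2686
0.176 [ 0.5729 -0.191 ] guard -0.0087 -0.2472
0.176 [ 0.5712 -0.2141] guard -0.0086 -0.2704
0.205 [ 0.6023 -0.1923] guard 0.0206 -0.2463
0.205 [ 0.602  -0.2143] guard 0.0221 -0.2682
0.205 [ 0.5866 -0.1891] guard 0.0048 -0.2443
0.205 [ 0.5842 -0.2124] guard 0.0043 -0.2677
[-4.05910675e-05  1.23156379e-04  5.61357879e-02]
0.05 [-0.41 -0.04 -0.65] 0.017628051309434668 4.8833
0.1 [ 0.26 -0.49 -1.96] 0.018001832934443348 5.1333
0.15 [-0.16  0.35 -2.71] 0.017824382755927376 5.3833
```

View pics/s3.png

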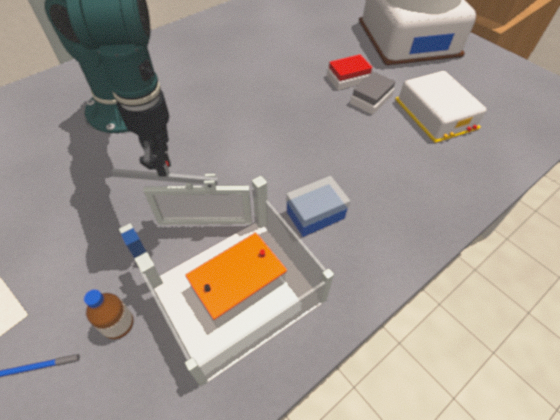

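View pics/w3.png

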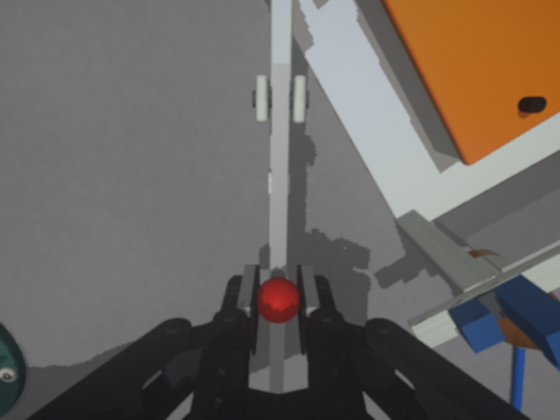

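The bar is lifted to about 0.15 rad with the knob held steadily. The slot's middle is at guard x of about −1 to −2 mm, so gate angle about +0.006. I'll swing the gate along its arc to 0.03 and log the forces.

Run:
```python
from h import *
from rig import *
off=np.load('off.npy')
def fn(g):
    a=np.radians(YAW)-g; return np.array([np.cos(a),np.sin(a),0])
for g in (.50,.40,.30,.20,.12,.07,.03):
    k,y=knob(g,.15); move_straight(k+off,rate=.06 if g>.1 else .04,frame=[180,0,y])
    F=np.mean([read_ft_force() for _ in range(3)],0); print(g,'Fn',round(F@fn(g),2),F.round(2),read_width().__round__(4),read_clock())
c=read_camera("wrist");cv2.imwrite("pics/w4.png",c["img"][:,:,::-1]);np.savez("pics/w4.npz",**c)
c=read_camera("top");cv2.imwrite("pics/t4.png",c["img"][:,:,::-1]);np.savez("pics/t4.npz",**c)
```

```text
0.5 Fn 0.78 [ 0.9  -0.04 -1.03] 0.0175 5.8583
0.4 Fn 0.21 [-0.48 -1.39 -1.14] 0.0178 6.3
0.3 Fn -0.77 [-1.39 -1.4  -0.71] 0.0181 6.7417
0.2 Fn -1.0 [-2.14 -3.86 -0.28] 0.0177 7.1833
0.12 Fn -1.02 [-1.89 -4.24  0.46] 0.018 7.5667
0.07 Fn -1.66 [-2.39 -4.79  0.84] 0.0177 7.9333
0.03 Fn -1.87 [-2.43 -5.04  1.5 ] 0.0177 8.2583
```

View pics/w4.png

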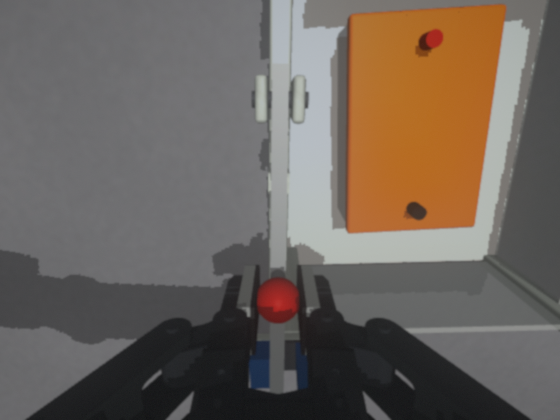

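View pics/t4.png

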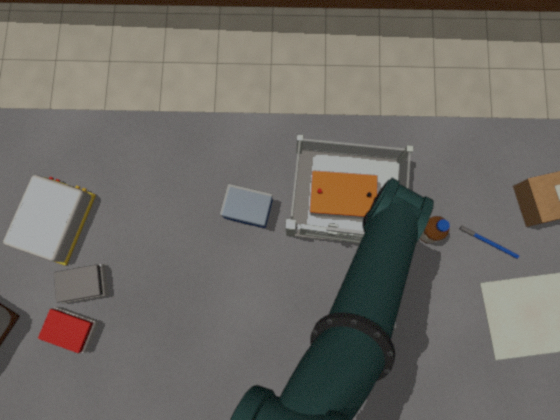

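```bash
python3 - <<'E'
from h import *
c=load('pics/w4.npz')
z=c['img'][320:395,230:330,::-1];cv2.imwrite('pics/w4z.png',cv2.resize(z,None,fx=8,fy=8,interpolation=cv2.INTER_CUBIC))
E
python3 - <<'E'
from h import *
from rig import *
off=np.load('off.npy')
a=np.radians(YAW-90)
for s in (.001,.002):
    k,y=knob(.03,.15); move_straight(k+off+s*np.array([np.cos(a),np.sin(a),0]),rate=.03)
    print(s,np.mean([read_ft_force() for _ in range(4)],0).round(2),read_ee_pos()-k,off,read_clock())
E
```

```text
0.001 [-3.5  -3.55  0.11] [-0.00057344 -0.00082387  0.05607993] [-4.05910675e-05  1.23156379e-04  5.61357879e-02] 8.6083
0.002 [-3.17 -1.3  -0.14] [-0.00052646 -0.00110087  0.05578848] [-4.05910675e-05  1.23156379e-04  5.61357879e-02] 8.8583
```

View pics/w4z.png

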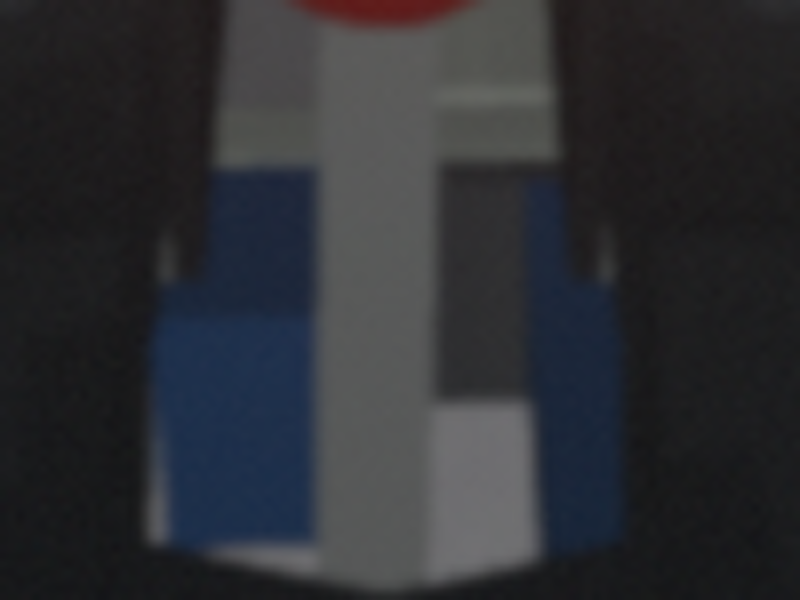

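The radial strain is relieved by a 2 mm shift. The image shows the rear wall about 9 mm beyond the bar's edge at gate 0.03, which puts the slot's middle near gate 0 to 0.006. Now I'll feel for the rear wall with small steps.

Run:
```python
from h import *
from rig import *
off=np.load('off.npy')
a=np.radians(YAW-90); off=off+.002*np.array([np.cos(a),np.sin(a),0]); np.save('off2.npy',off)
ex=np.array([np.cos(np.radians(YAW)),np.sin(np.radians(YAW)),0])
def step(g):
    k,y=knob(g,.15); move_straight(k+off,rate=.03,frame=[180,0,y]); pause(.1)
    F=np.mean([read_ft_force() for _ in range(5)],0); p=read_ee_pos(); return F,p,(p[:2]-H)@ex[:2]
f0=None
for g in [.02,.014,.010,.008,.006,.004,.002,0,-.002,-.004,-.006,-.008,-.010,-.012,-.014,-.016]:
    F,p,x=step(g); fn=F@ex; print(g,'Fn',fn.round(2),F.round(2),'x mm',round(x*1e3,2),read_clock())
    if g==.010: f0=fn
    if f0 is not None and fn<f0-2.5: print('contact');break
```

```text
0.02 Fn -2.44 [-2.51 -0.84 -1.77] x mm -3.87 9.2083
0.014 Fn -3.63 [-3.55  1.24 -1.95] x mm -2.64 9.5583
0.01 Fn -3.71 [-3.57  1.87 -2.73] x mm -1.86 9.9083
0.008 Fn -4.01 [-3.79  2.97 -2.98] x mm -1.52 10.2583
0.006 Fn -3.7 [-3.41  3.89 -4.53] x mm -1.18 10.6083
0.004 Fn -3.45 [-3.2   3.27 -3.57] x mm -0.83 10.9583
0.002 Fn -3.71 [-3.37  4.47 -3.71] x mm -0.5 11.3083
0 Fn -3.71 [-3.42  3.85 -3.62] x mm -0.18 11.6583
-0.002 Fn -3.47 [-3.17  4.02 -2.53] x mm 0.16 12.0083
-0.004 Fn -4.56 [-4.29  3.52 -3.29] x mm 0.51 12.3583
-0.006 Fn -3.88 [-3.59  3.89 -2.89] x mm 0.64 12.7083
-0.008 Fn -5.19 [-4.92  3.63 -2.86] x mm 0.69 13.0583
-0.01 Fn -6.3 [-6.06  3.29 -1.98] x mm 0.76 13.4083
contact
```

There is a clear contact: x stalls at about +0.64 mm and Fn grows from −3.7 to −6.3 N. So the slot's middle is 1.04 mm back at the knob, at x of about −0.4 mm. I'll back off to that and lower, feeling Fz.

Run:
```python
from h import *
from rig import *
off=np.load('off2.npy')
ex=np.array([np.cos(np.radians(YAW)),np.sin(np.radians(YAW)),0])
def step(g,th):
    k,y=knob(g,th); move_straight(k+off,rate=.03,frame=[180,0,y]); pause(.1)
    F=np.mean([read_ft_force() for _ in range(5)],0); p=read_ee_pos(); x=(p[:2]-H)@ex[:2]
    print(g,th,F.round(2),'Fn',(F@ex).round(2),'x',round(x*1e3,2),'z',p[2].round(4),'cmd',(k+off)[2].round(4),read_clock()); return F,x
g=.0012
F,x=step(g,.15)
g+= (x+.0004)/.18 ; F0,x=step(g,.15)
for th in (.12,.10,.085,.075,.065,.055,.045,.035,.025,.015,.007,0):
    F,x=step(g,th)
    if F[2]>F0[2]+6 or abs(F@ex-F0@ex)>4: print('STOP');break
c=read_camera("wrist");cv2.imwrite("pics/w5.png",c["img"][:,:,::-1]);np.savez("pics/w5.npz",**c)
c=read_camera("scene");cv2.imwrite("pics/s5.png",c["img"][:,:,::-1])
```

```text
0.0012 0.15 [-4.21  4.25 -3.7 ] Fn -4.53 x -0.25 z 0.2771 cmd 0.2772 13.7583
0.002056675696764994 0.15 [-3.44  4.63 -3.92] Fn -3.79 x -0.27 z 0.2771 cmd 0.2772 14.1083
0.002056675696764994 0.12 [-1.89  5.06 -3.45] Fn -2.28 x -0.22 z 0.2746 cmd 0.2747 14.4583
0.002056675696764994 0.1 [-3.05  5.12 -3.78] Fn -3.44 x -0.19 z 0.273 cmd 0.2729 14.8083
0.002056675696764994 0.085 [-2.97  4.65 -3.46] Fn -3.33 x -0.18 z 0.2717 cmd 0.2716 15.1583
0.002056675696764994 0.075 [-3.16  5.04 -3.74] Fn -3.55 x -0.15 z 0.2709 cmd 0.2708 15.5083
0.002056675696764994 0.065 [-3.94  5.22 -3.41] Fn -4.34 x -0.16 z 0.27 cmd 0.2699 15.8583
0.002056675696764994 0.055 [-3.05  4.53 -2.67] Fn -3.4 x -0.15 z 0.2692 cmd 0.269 16.2083
0.002056675696764994 0.045 [-3.13  5.07 -3.33] Fn -3.52 x -0.16 z 0.2683 cmd 0.2681 16.5583
0.002056675696764994 0.035 [-3.91  4.78 -3.41] Fn -4.28 x -0.15 z 0.2675 cmd 0.2673 16.9083
0.002056675696764994 0.025 [-2.29  4.57 -3.59] Fn -2.64 x -0.15 z 0.2666 cmd 0.2664 17.2583
0.002056675696764994 0.015 [-3.01  4.24 -2.97] Fn -3.33 x -0.15 z 0.2657 cmd 0.2655 17.6083
0.002056675696764994 0.007 [-3.16  5.94 -2.38] Fn -3.62 x -0.13 z 0.265 cmd 0.2648 17.9583
0.002056675696764994 0 [-2.72  4.03 -2.03] Fn -3.02 x -0.14 z 0.2644 cmd 0.2641 18.3083
```

View pics/w5.png

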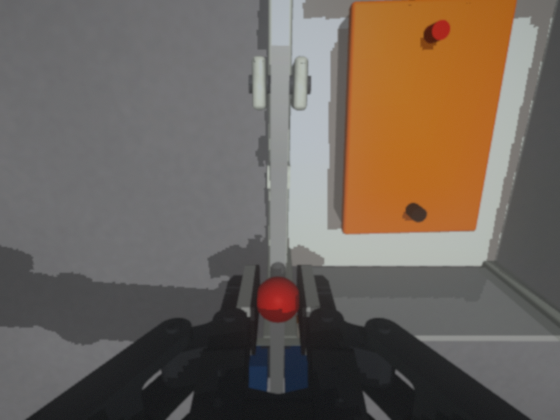

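The bar went down without resistance and sits between the blue lip and rear wall at about (278,368). Before releasing, I'll lower the last fraction and ease the gate back until the bar rests on the lip, so it doesn't snap.

Run:
```python
from h import *
from rig import *
off=np.load('off2.npy'); a=np.radians(YAW-90); off=off-.001*np.array([np.cos(a),np.sin(a),0])
ex=np.array([np.cos(np.radians(YAW)),np.sin(np.radians(YAW)),0])
def step(g,th,dz=0):
    k,y=knob(g,th); move_straight(k+off+[0,0,dz],rate=.03,frame=[180,0,y]); pause(.1)
    F=np.mean([read_ft_force() for _ in range(5)],0); p=read_ee_pos(); x=(p[:2]-H)@ex[:2]
    print(round(g,4),F.round(2),'Fn',(F@ex).round(2),'x',round(x*1e3,2),'z',p[2].round(4),read_clock()); return F,x
g=.002
step(g,0);step(g,0,-.0006);step(g,0,-.0012)
for i in range(7):
    g+=.0015; F,x=step(g,0,-.0008)
    if F@ex>-.8: print('resting on lip');break
release(); print(read_width(),read_ft_force(),read_ee_pos(),read_clock())
pause(.3)
c=read_camera("wrist");cv2.imwrite("pics/w6.png",c["img"][:,:,::-1]);np.savez("pics/w6.npz",**c)
p=read_ee_pos(); move_straight([p[0],p[1],.38],rate=.12)
c=read_camera("wrist");cv2.imwrite("pics/w7.png",c["img"][:,:,::-1]);np.savez("pics/w7.npz",**c)
print(read_clock(),read_ft_force())
```

```text
0.002 [-3.16  4.25 -1.06] Fn -3.49 x -0.15 z 0.2644 18.7583
0.002 [-3.51  4.48  1.7 ] Fn -3.86 x 0.17 z 0.2643 19.1083
0.002 [-3.06  4.56  4.79] Fn -3.41 x 0.38 z 0.2642 19.4583
0.0035 [-2.64  4.07  5.68] Fn -2.95 x 0.28 z 0.2642 19.8083
0.005 [-2.77  4.45  4.01] Fn -3.11 x 0.07 z 0.2642 20.1583
0.0065 [-3.06  3.98  5.71] Fn -3.36 x -0.19 z 0.2642 20.5083
0.008 [-2.49  3.75  6.43] Fn -2.77 x -0.45 z 0.2642 20.8583
0.0095 [-1.97  3.08  6.75] Fn -2.21 x -0.71 z 0.2642 21.2083
0.011 [-1.44  3.62  5.3 ] Fn -1.72 x -0.97 z 0.2642 21.5583
0.0125 [-1.58  4.45  5.62] Fn -1.92 x -1.23 z 0.2642 21.9083
0.08541720436594037 [ 0.28667903 -0.30062042  0.62307818] [ 0.58455934 -0.12542232  0.26332577] 22.575
24.1 [-0.4146397   1.38416826 -0.79777778]
```

View pics/w7.png

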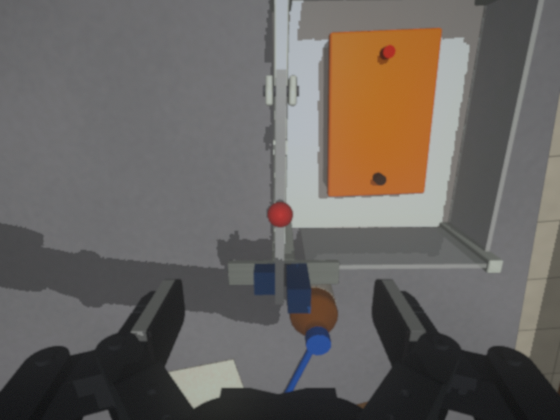

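The bar is in the slot at about (280,285), between the lip at (264,279) and the rear wall at (298,287), with the knob free at (280,215). I'll move clear and verify from the fixed cameras.

Run:
```python
from h import *
from rig import *
w7=load('pics/w7.npz')
goto([.42,.35,.40],[180,0,30])
s=read_camera("scene");t=read_camera("top")
cv2.imwrite("pics/s8.png",cv2.resize(s["img"][150:300,70:270,::-1],None,fx=4,fy=4,interpolation=cv2.INTER_CUBIC))
cv2.imwrite("pics/t8.png",cv2.resize(t["img"][125:315,270:460,::-1],None,fx=3.15,fy=3.15,interpolation=cv2.INTER_CUBIC))
print(red(s['img']),red(t['img']),red(w7['img']),read_clock(),read_ft_force())
f=lambda c,x0,x1,y0,y1:[r for r in red(c['img']) if x0<r[1]<x1 and y0<r[2]<y1][0][1:]
k,e=tri([(s,*f(s,130,230,180,260)),(t,*f(t,345,400,215,270)),(w7,*f(w7,260,300,200,230))]);print('knob',k,e,'pred',knob(.006,0)[0])
```

```text
[(np.int32(545), np.float64(350.2), np.float64(65.8)), (np.int32(8), np.float64(474.1), np.float64(126.9)), (np.int32(6), np.float64(468.8), np.float64(128.8)), (np.int32(58), np.float64(168.4), np.float64(209.3)), (np.int32(18), np.float64(261.7), np.float64(253.3))] [(np.int32(11), np.float64(319.4), np.float64(190.1)), (np.int32(21), np.float64(372.9), np.float64(230.2))] [(np.int32(103), np.float64(388.3), np.float64(51.4)), (np.int32(336), np.float64(280.1), np.float64(214.1))] 26.025 [ 0.65704272  0.45061774 -0.28777009]
knob [ 0.58617595 -0.1256154   0.2063918 ] [np.float64(0.0015070929356835903), np.float64(0.0025984607644601084), np.float64(0.0011354254016221151)] pred [ 0.58580095 -0.12455715  0.208     ]
```

View pics/s8.png

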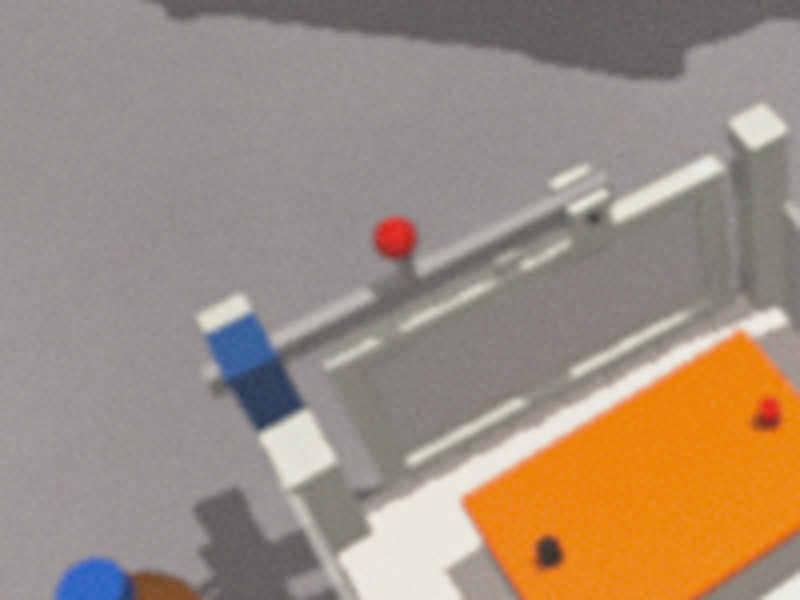

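View pics/t8.png

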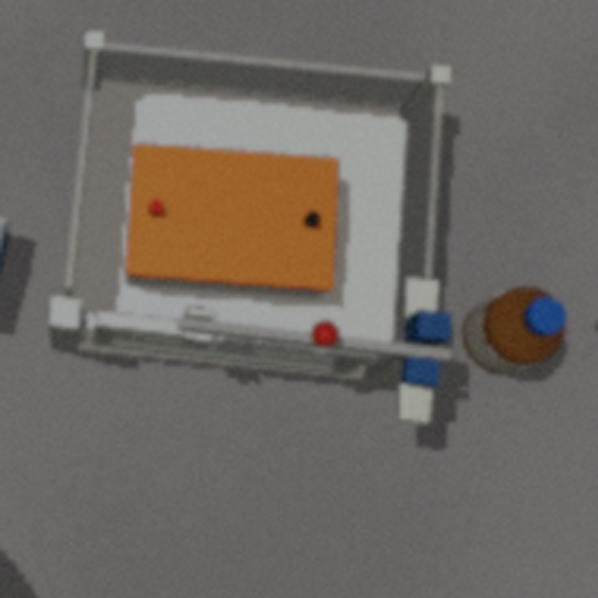

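Both views show the gate shut and the bar down in the slot. The knob is at z of about 0.206 (0.208 expected), and the tank and bottle haven't moved. Handing in.

```bash
python3 -c "
from rig import *
hand_in(); print(read_clock())"
```

```text
the job is handed in; nothing more can be done
the job is handed in; nothing more can be done
```

The gate is shut and latched, and I handed the job in at about 26 s (limit 46 s).

**What I did:** I pinched the knob and lifted the bar to about 0.15 rad. I swung the gate in and touched the slot's rear wall lightly, about 2.5 N above the normal closing force. Then I backed off to the slot's middle, lowered the bar without resistance onto its rest, and eased the gate back before letting go.

**Last checks:**
- **Latch:** Both fixed cameras show the bar lying in the striker's slot and the gate holding shut with the robot clear. The knob came out at z 0.206 m (0.208 expected with the bar down), about 1 mm sideways from where it should be. The three views agreed to 1–3 mm.
- **Surroundings:** The tank and bottle look unmoved in the before and after pictures. I did not measure the tip box afterwards, but nothing went near it.

**What did not agree:**
- **Force along the gate:** My hinge estimate was slightly off, so 3–5 N built up along the gate at the knob during the swing. A 2 mm shift relieved it, but about 4 N had built up the other way by the time I let go.
- **Lip contact:** I did not clearly feel the bar settle on the lip before release; the steps ran out first. The gate still stayed shut in the pictures.

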